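# Set out the cake decorating station

### The job

Set out the decorating station: lay every icing spatula in the empty bay of the open clear box, flat on its floor and side by side (none resting on another), neatly parallel to the bay's side walls, with all the red blades pointing to the steel piping tips. Stack all the gold mini cake drums flat in one neat pile in the centre of the white plate. Leave the pie bird, loaf tin, honey dipper, sprinkle jar and cookie cutter as they stand.

Things in the scene. Friction and masses are not known exactly. Their poses are not given: they have to be found in the camera images.
- open_box: Fixed open clear polypropylene storage box, 251 x 226 mm, 40 mm high, walls 3 mm. Origin: under the centre of its empty bay; +x points from the bay to the piping tips. The bay spans x -95..95, y -110..110 mm inside, floor at z 4 mm, rim at z 40 mm. Past a 40 mm high wall lies the tips compartment (x 98..150 mm); beyond it the blue-edged lid, folded back, slopes down to the shelf.
- open_box_tips (a point): Centre of the narrow compartment full of standing steel piping tips, at x +123 mm of the box, 28 mm above the shelf.
- spatula1: Icing spatula 1 (may be absent), about 45 g, lying flat: dark wooden handle 92 x 18 mm, 14 mm thick, black dot near its butt; red blade 62 x 30 mm, 6 mm thick, at mid-thickness. Origin: in the handle at mid-thickness (7 mm above its support), a good grip. +x points to the blade: butt at x -62 mm, blade from +28 to +90 mm, balance point at +9 mm. z spans the thickness; either face may be up.
- spatula1_tip (a point): End of the blade of spatula 1, at x +90 mm of its body.
- spatula2: Icing spatula 2 (may be absent), about 45 g, lying flat: dark wooden handle 92 x 18 mm, 14 mm thick, black dot near its butt; red blade 62 x 30 mm, 6 mm thick, at mid-thickness. Origin: in the handle at mid-thickness (7 mm above its support), a good grip. +x points to the blade: butt at x -62 mm, blade from +28 to +90 mm, balance point at +9 mm. z spans the thickness; either face may be up.
- spatula2_tip (a point): End of the blade of spatula 2, at x +90 mm of its body.
- spatula3: Icing spatula 3 (may be absent), about 45 g, lying flat: dark wooden handle 92 x 18 mm, 14 mm thick, black dot near its butt; red blade 62 x 30 mm, 6 mm thick, at mid-thickness. Origin: in the handle at mid-thickness (7 mm above its support), a good grip. +x points to the blade: butt at x -62 mm, blade from +28 to +90 mm, balance point at +9 mm. z spans the thickness; either face may be up.
- spatula3_tip (a point): End of the blade of spatula 3, at x +90 mm of its body.
- spatula4: Icing spatula 4 (may be absent), about 45 g, lying flat: dark wooden handle 92 x 18 mm, 14 mm thick, black dot near its butt; red blade 62 x 30 mm, 6 mm thick, at mid-thickness. Origin: in the handle at mid-thickness (7 mm above its support), a good grip. +x points to the blade: butt at x -62 mm, blade from +28 to +90 mm, balance point at +9 mm. z spans the thickness; either face may be up.
- spatula4_tip (a point): End of the blade of spatula 4, at x +90 mm of its body.
- plate: Round white ceramic plate, a flat-topped disc 130 mm across and 12 mm high, with a thin blue ring of 62 mm diameter round its centre; fixed. Origin: centre of its underside, z up.
- plate_top (a point): Centre of the plate's upper face, 12 mm above the shelf.
- drum1: Mini cake drum 1 (may be absent): rigid gold disc 50 mm across, 14 mm thick, about 30 g, lying flat on the shelf. Origin: centre of one flat face, the underside at the start; z is its axis.
- drum2: Mini cake drum 2 (may be absent): rigid gold disc 50 mm across, 14 mm thick, about 30 g, lying flat on the shelf. Origin: centre of one flat face, the underside at the start; z is its axis.
- drum3: Mini cake drum 3 (may be absent): rigid gold disc 50 mm across, 14 mm thick, about 30 g, lying flat on the shelf. Origin: centre of one flat face, the underside at the start; z is its axis.
- drum4: Mini cake drum 4 (may be absent): rigid gold disc 50 mm across, 14 mm thick, about 30 g, lying flat on the shelf. Origin: centre of one flat face, the underside at the start; z is its axis.
- pie_bird: Bystander: white ceramic pie bird, upright, 90 mm tall, 60 mm across its foot. Origin: centre of its underside.
- loaf_tin: Bystander: dark nonstick mini loaf tin, open, 75 x 140 x 50 mm high. Origin: centre of its underside.
- honey_dipper: Bystander: wooden honey dipper lying on its side, 155 mm long, head 26 mm thick towards +x. Origin: on its axis, 13 mm above the shelf.
- sprinkle_jar: Bystander: jar of sprinkles with a blue cap, 48 mm across, 50 mm tall. Origin: centre of its underside.
- cutter: Bystander: copper round cookie cutter, a ring 70 mm across and 22 mm high. Origin: centre of its underside.
There are look-alikes about, which are no part of the job. What is shaped like the spatula2 but orange is not meant. Leave any purple look-alike of the drum2 alone.

How it is judged:
At the end, for the whole second after the job is handed in: Each spatula lies flat on the bay floor (origin under 17 mm above the shelf), within 0.2 rad of the box's x axis, blade towards the tips, none on another; each drum lies flat with its centre within 12 mm of the plate's centre, in one pile; all at rest and released; bystanders in place (x of spatula1_tip in the frame of open_box between 0.045 and 0.1 m and y of spatula1 in the frame of open_box between -0.111 and 0.111 m and z of each of spatula1, spatula2, spatula3, spatula4 in the frame of open_box below 0.017 m and angle between the x axis of each of spatula1, spatula2, spatula3, spatula4 and the x axis of open_box, either way round below 0.2 rad and angle between the z axis of each of spatula1, spatula2, spatula3, spatula4 and the z axis of open_box, either way round below 0.15 rad and linear speed of each of spatula1, spatula2, spatula3, spatula4, drum1, drum2, drum3, drum4 below 0.02 m/s and x of spatula2_tip in the frame of open_box between 0.045 and 0.1 m and y of spatula2 in the frame of open_box between -0.111 and 0.111 m and x of spatula3_tip in the frame of open_box between 0.045 and 0.1 m and y of spatula3 in the frame of open_box between -0.111 and 0.111 m and x of spatula4_tip in the frame of open_box between 0.045 and 0.1 m and y of spatula4 in the frame of open_box between -0.111 and 0.111 m and horizontal distance between each of drum1, drum2, drum3, drum4 and plate_top below 0.012 m and angle between the z axis of each of drum1, drum2, drum3, drum4 and the z axis of plate, either way round below 0.1 rad and height (world z) of each of drum1, drum2, drum3, drum4 below 0.073 m); the robot touches nothing.
It fails at once if the pie bird is pushed more than 30 mm or tipped over (distance of pie_bird from where it was at the start of the episode above 0.03 m or angle between pie_bird's own z axis and vertical above 0.6 rad).
It fails at once if the loaf tin is pushed more than 30 mm or tipped over (distance of loaf_tin from where it was at the start of the episode above 0.03 m or angle between loaf_tin's own z axis and vertical above 0.6 rad).
It fails at once if the honey dipper is pushed more than 30 mm or tipped over (distance of honey_dipper from where it was at the start of the episode above 0.03 m or angle between honey_dipper's own z axis and vertical above 0.6 rad).
It fails at once if the sprinkle jar is pushed more than 30 mm or tipped over (distance of sprinkle_jar from where it was at the start of the episode above 0.03 m or angle between sprinkle_jar's own z axis and vertical above 0.6 rad).
It fails at once if the cutter is pushed more than 30 mm or tipped over (distance of cutter from where it was at the start of the episode above 0.03 m or angle between cutter's own z axis and vertical above 0.6 rad).
Of spatula1, spatula2, spatula3, spatula4 only 3 to 4 are there at a start; the rules pass over those that are not, and their reading is None.
Of drum1, drum2, drum3, drum4 only 3 to 4 are there at a start; the rules pass over those that are not, and their reading is None.
At some moment in a run one of spatula1, spatula2, spatula3, spatula4, drum1, drum2, drum3, drum4 may be knocked a few centimetres aside while the robot is not near it.
Once in a run the grip may slacken for a moment while it holds something.
It also fails if it takes over 208 s, if anything falls off the work surface, if the arm or the gripper's body presses on something with over 40 N, if the wrist force passes 120 N, or if a joint passes its speed limit or range.

### The arm

A 6-joint arm with a two-finger parallel gripper is mounted at the origin on the work surface. World frame = base frame: x ahead of the robot, y to its left, z up, the work surface at z = 0. Lengths are in m, angles in rad, forces in N, time in s.
With the tool pointing down it reaches from about 0.375 to 0.9 m from the base axis. Payload 3.1 kg.
Tool frame: the origin (TCP) lies between the finger pads; the fingertips stand 8 mm ahead of it and the grasp point (between the pads) lies 11 mm behind it; z points along the fingers, y is the line along which they close (so a half turn about z gives the same grasp; the last joint's range is limited). The gripper opens to 87 mm and grips with 3 to 60 N. Pads are 19 mm wide; open, the fingers measure 117 mm over their backs; the gripper's body (75 mm by 190 mm) begins 51 mm behind the grasp point.
Start: joints at [-1.484, 0.527, 1.433, -0, 1.181, -0.178], TCP at [0.164, -0.603, 0.231] pointing down, gripper open.
Joint ranges: [-3.08, 3.08], [-0.75, 2.2], [0.22, 2.44], [-1.43, 4.57], [0, 2.65], [-2.85, 2.85]. Speed limits (rad/s): [2.79, 2.79, 3.14, 3.14, 3.14, 3.14].

### API

Orientations are given as a unit quaternion [x, y, z, w].
In Python, from rig import robot gives the robot as it stands.
- The arm moves only by the tool move_arm, never from a script. Its argument "motion" is text: rows parted by semicolons, each of 5 numbers parted by spaces: the opening, from -1 (shut) to 1 (fully open), then the shift along the tool's x, y, z normalised to -1 to 1, where 1 is 0.2 m, then the turn about the tool's z normalised to -1 to 1, where 1 is pi rad. A call has 1 to 12 rows; each row is the pose to reach, as a shift and turn from the pose commanded when the call began, along the tool's axes at that moment, turning the shorter way round; what a row does not reach only later rows make up. A row lasts 1/12 s, in which the tool goes at most 41.7 mm and 7.16 degrees, less where a joint would pass 70% of its speed; a pose out of reach is approached as far as the arm can. A call with a number of a shift or a turn outside -1 to 1 is refused whole. A call with a gripper value outside its range is refused whole. The fingers move at their own pace and stop on an object; "newtons" is the grip in N (left out, the last holds). Time passes only in rows, so rows that repeat a pose let the fingers close. It gives the time, the measured TCP pose, the force, the opening and the grip force at its end, in the units of the state.
- robot.get_obs(): the state, without advancing time (a new reading comes with each control period).
- robot.camera(name): name is "scene" or "top"; returns (picture, depth): 400x640x3 uint8, red, green, blue; 400x640 float32, m along the optical axis (not along the pixel's ray), 0 where there is no reading.
- robot.camera_model(name): a dict with "mtx" (3x3 intrinsics, pixels), "position" and "attitude" of the camera in the world. Camera axes: x right, y down, z forward; pixel columns grow to the right and rows downward; lengths in m; the calibration is good to about 2 mm. A picture is of the moment at which its call begins. camera_model takes no time and is no camera call.
- robot.hand_in(): hands the job in; it is judged then, once.
The state is a dict: "time": time; "q": joint angles; "joint_velocities": joint speeds; "joint_torque": joint torques, N m; "position": TCP position; "tool_rot": TCP orientation; "ft_force": force on the tool from outside, world axes, zero at the start; "moment": the same for the moment, N m; "grip_width": finger opening in m; "grip_force": force on a finger pad.
Only numpy, scipy, OpenCV 4.12 (cv2) and the standard library are available. Lean on these libraries where they do the work, as an engineer would, in place of code of your own. Each camera call takes 0.05 s, during which the arm holds its last target. There are 200 camera calls.

## Working session

There is one attempt and no reset: what is moved stays moved. The work goes in short steps, Python scripts to look and compute and a tool call to move; the robot and the scene stay as the last step left them, time stands still between calls to the robot, and variables do not carry over. Pictures are saved under pics/ and viewed, at most 14 in all, crops included, and the job is handed in when it is done.

Besides the shell and the picture viewer there is one more tool, called after "Emit:" as name(argument=value, ...), one argument or row to a line, values as JSON. move_arm: Moves the arm, as the interface text tells. Its arguments: {"type":"object","properties":{"motion":{"type":"string"},"newtons":{"type":"number"}},"required":["motion"]}

```bash
mkdir -p pics; ls
cat > h.py <<'E'
import numpy as np,cv2
from rig import robot
from scipy.spatial.transform import Rotation as R
def cloud(name):
    im,d=robot.camera(name); m=robot.camera_model(name); K=np.array(m["mtx"])
    v,u=np.mgrid[:400,:640]
    p=np.stack([(u-K[0,2])/K[0,0]*d,(v-K[1,2])/K[1,1]*d,d],-1)
    a=np.array(m["attitude"])
    Rm=a if a.shape==(3,3) else R.from_quat(a).as_matrix()
    return im,d,p@Rm.T+np.array(m["position"])
def save(n,im): cv2.imwrite("pics/"+n,im[...,::-1])
E
python3 - <<'E'
from h import *
for n in("top","scene"):
    im,d,P=cloud(n); save(n+"0.png",im); print(robot.camera_model(n)); np.savez("/tmp/"+n,im=im,P=P,d=d)
o=robot.get_obs();print(o)
E
```

```text
pics
{'mtx': array([[383.0325017 ,   0.        , 315.63142808],
       [  0.        , 383.0325017 , 200.50535498],
       [  0.        ,   0.        ,   1.        ]]), 'position': array([0.38378592, 0.00532819, 1.25541706]), 'attitude': array([ 0.70971575, -0.7016378 ,  0.04067286, -0.04851456])}
{'mtx': array([[372.47710669,   0.        , 311.69421593],
       [  0.        , 372.47710669, 199.01423434],
       [  0.        ,   0.        ,   1.        ]]), 'position': array([ 0.77449302, -0.45611936,  0.91043292]), 'attitude': array([ 0.92472902,  0.26894221, -0.07030195, -0.26000762])}
{'time': 0.1, 'q': array([-1.48349293e+00,  5.28370472e-01,  1.43376411e+00, -1.25544312e-05,
        1.18143355e+00, -1.78524708e-01]), 'joint_velocities': array([-0.00047347, -0.00261387, -0.00273089, -0.00091174, -0.00053386,
        0.00084247]), 'joint_torque': array([-1.58983285e-04, -4.40985882e+01, -1.77151269e+01,  6.35245023e-02,
        5.33403398e-02, -4.46572426e-05]), 'position': array([ 0.16414538, -0.6023874 ,  0.22967437]), 'tool_rot': array([ 9.91179124e-01,  1.32525353e-01,  3.92368489e-05, -9.86976939e-04]), 'ft_force': array([0.06089756, 0.15852923, 0.08782008]), 'moment': array([-0.0146856 ,  0.02293416,  0.01612303]), 'grip_force': 0.0, 'grip_width': 0.08710111220403056}
```

View pics/top0.png

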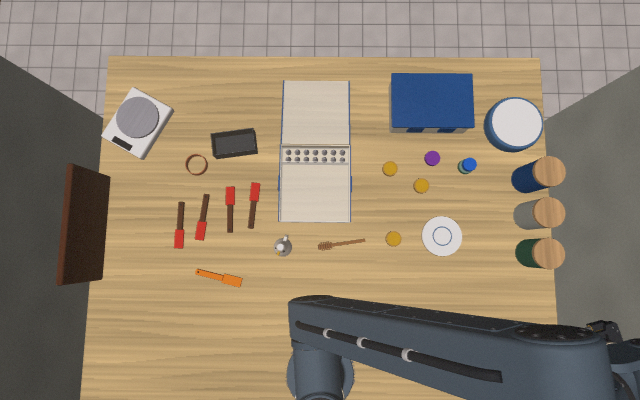

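View pics/scene0.png

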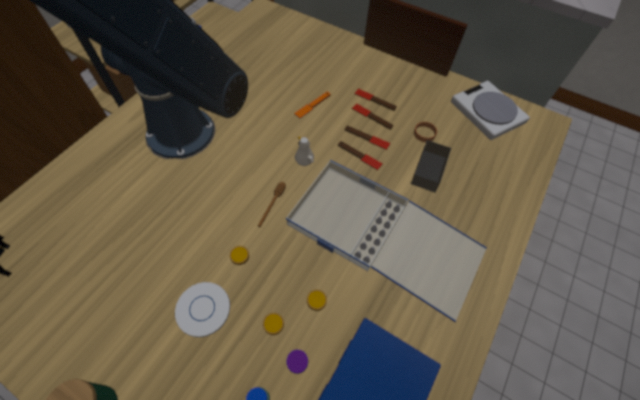

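Top view: four spatulas with red blades at pixels (180,225), (202,217), (230,209) and (254,205). The first two have their blades facing away from the tips. Gold drums are at (390,169), (421,186) and (393,239), the plate is at (442,236), and the box bay covers columns 279–351, rows 165–222. The orange and purple look-alikes are at (218,277) and (432,158).

```bash
cat > seg.py <<'E'
from h import *
def comps(im,P,lo,hi,ymin,amin=25):
    hsv=cv2.cvtColor(im,cv2.COLOR_RGB2HSV)
    m=cv2.inRange(hsv,np.array(lo),np.array(hi))
    n,l,s,c=cv2.connectedComponentsWithStats(m)
    return [(s[i,4],c[i].round(1),l==i) for i in range(1,n) if s[i,4]>=amin]
def ray(name,uv,z):
    m=robot.camera_model(name);K=m["mtx"];Rm=R.from_quat(m["attitude"]).as_matrix()
    d=Rm@np.array([(uv[0]-K[0,2])/K[0,0],(uv[1]-K[1,2])/K[1,1],1]);o=np.array(m["position"])
    return (o+d*(z-o[2])/d[2])
def report(name,im,P):
    reds=[];
    for a in (comps(im,P,(0,150,110),(5,255,255),0)+comps(im,P,(174,150,110),(180,255,255),0)):
        p=P[a[2]]; print(name,"red",a[0],a[1],ray(name,a[1],.010)[:2].round(4),np.median(p,0).round(4))
    for a in comps(im,P,(18,170,120),(27,255,255),0,40):
        p=P[a[2]]; print(name,"gold",a[0],a[1],ray(name,a[1],.014)[:2].round(4),np.median(p,0).round(4))
    for a in comps(im,P,(0,70,20),(12,255,110),0,60):
        q=P[a[2]]
        if a[0]<600: print(name,"dark",a[0],a[1],ray(name,a[1],.014)[:2].round(4),np.median(q,0).round(4))
E
python3 - <<'E'
from seg import *
for n in("top","scene"):
    f=np.load("/tmp/%s.npz"%n); im,P=f["im"],f["P"]; report(n,im,P)
f=np.load("/tmp/top.npz"); im,P=f["im"],f["P"]
print("table z",np.median(P[150:200,220:228,2]), P[300,200])
# white plate
w=(P[...,2]>.007)&(P[...,2]<.018); w[:, :405]=0; w[:205]=0; w[275:]=0;w[:,480:]=0
print("plate",ray("top",np.argwhere(w)[:,::-1].mean(0),.012), w.sum(), P[236,442])
q=P[w]; print(cv2.minEnclosingCircle(q[:,:2].astype(np.float32)))
# box rim
r=(P[...,2]>.033)&(P[...,2]<.047); r[:, :270]=0;r[:,360:]=0;r[:140]=0;r[230:]=0
print("rim",r.sum(), cv2.minAreaRect(P[r][:,:2].astype(np.float32)))
print("z rows",(P[160:230:2,315,2]*1000).round()); print((P[195,270:360,2]*1000).round())
cv2.imwrite("pics/box.png",cv2.resize(im[140:240,160:360,::-1],None,fx=4,fy=4,interpolation=cv2.INTER_CUBIC))
E
```

```text
top red 158 [254.4 191.5] [0.5695 0.2221] [0.5696 0.222  0.0102]
top red 160 [230.  195.5] [0.5553 0.3021] [0.5541 0.3019 0.0099]
top red 159 [200.2 230.3] [0.4399 0.3948] [0.4407 0.3946 0.0103]
top red 159 [178.7 238.4] [0.4128 0.4635] [0.414  0.4636 0.0101]
top gold 136 [389.9 167.8] [ 0.6525 -0.2234] [ 0.6522 -0.2238  0.0141]
top gold 136 [421.4 185. ] [ 0.5961 -0.3257] [ 0.5963 -0.3255  0.014 ]
top gold 144 [393.5 238.3] [ 0.4213 -0.2321] [ 0.422  -0.2318  0.0144]
top dark 110 [204.  207.6] [0.5139 0.3848] [0.5129 0.3849 0.0143]
top dark 120 [252.  213.7] [0.4957 0.2269] [0.4964 0.2265 0.0138]
top dark 112 [180.2 215.7] [0.4865 0.4614] [0.4859 0.4612 0.0139]
top dark 116 [229.8 217.6] [0.4821 0.2989] [0.4839 0.299  0.0138]
scene red 69 [363.4  94. ] [0.4149 0.4607] [0.4143 0.4623 0.0086]
scene red 77 [361.  109.5] [0.4426 0.3922] [0.4421 0.3932 0.0087]
scene red 104 [379.5 142.2] [0.5578 0.3002] [0.5585 0.3005 0.0088]
scene red 118 [371.4 161.7] [0.5717 0.2189] [0.5713 0.22   0.0089]
scene gold 204 [238.6 253.8] [ 0.421  -0.2329] [ 0.4206 -0.2327  0.0127]
scene gold 251 [316.6 29
[... 271 characters left out ...]
5]
((0.40061455965042114, -0.38961541652679443), 0.12623082101345062)
rim 884 ((0.6053333878517151, 0.02452760934829712), (0.2671140730381012, 0.23618221282958984), 0.5863415598869324)
z rows [17. 40.  7.  4.  4.  6.  6.  2.  3.  5.  1. -0.  5.  3.  5.  2.  5.  8.
  7.  3.  1.  1.  4. -0.  4.  5.  1.  6.  2.  3. -1.  8. -6.  2.  2.]
[-1. -1. -1. -2.  3.  2. -1. -3. -1. 41. 43. 12.  3.  6.  6.  1.  5.  7.
  7.  4.  1.  4.  8. -1.  3.  4.  6.  8.  5.  1.  3.  7.  5.  6.  5.  4.
  1.  6.  7.  1.  1.  3.  5.  3.  6.  3.  7.  2.  4.  4.  4.  8.  7.  1.
  3.  1.  7.  4.  8.  5.  5.  8.  3.  4.  6.  2.  2.  7.  4.  5.  0.  3.
  8.  7.  5.  8.  1.  1. 16. 45. 40.  1.  3.  1. -3.  4. -0. -1.  4.  1.]
```

View pics/box.png

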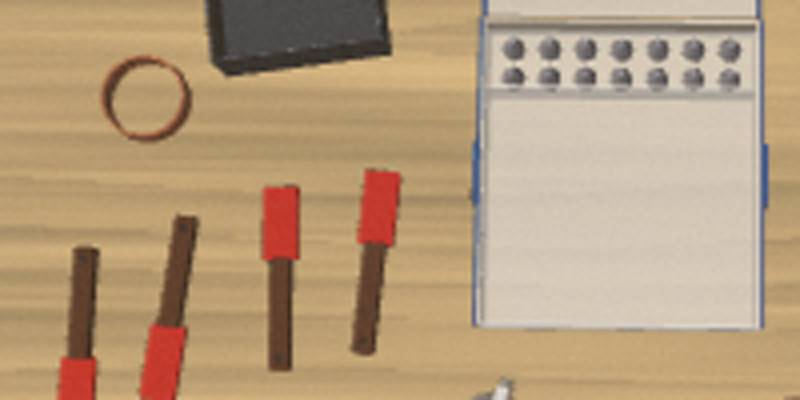

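Run:
```python
from seg import *
f=np.load("/tmp/top.npz"); im,P=f["im"],f["P"]
hsv=cv2.cvtColor(im,cv2.COLOR_RGB2HSV)
w=((hsv[...,1]<60)&(hsv[...,2]>150)).astype(np.uint8); w[:, :415]=0;w[:205]=0;w[270:]=0;w[:,475:]=0
c=max(cv2.findContours(w,0,1)[0],key=cv2.contourArea)
print("plate",cv2.fitEllipse(c), ray("top",cv2.fitEllipse(c)[0],.012))
# side walls: per row, mean of column in rim height
def line(pts):
    pts=np.array(pts)
    for _ in range(4):
        k=np.polyfit(pts[:,0],pts[:,1],1); e=abs(np.polyval(k,pts[:,0])-pts[:,1]); pts=pts[e<max(.003,2*e.std())]
    return k,len(pts)
r=(P[...,2]>.03)&(P[...,2]<.05)
def rp(v,u): return ray("top",(u,v),.04)
L=[];Rr=[];B=[];D=[]
for v in range(150,220):
    for lst,a,b in((L,274,290),(Rr,342,358)):
        u=np.flatnonzero(r[v,a:b])+a
        if len(u): lst.append(rp(v,u.mean())[:2])
for u in range(288,344):
    for lst,a,b in((B,214,230),(D,158,172)):
        v=np.flatnonzero(r[a:b,u])+a
        if len(v): lst.append(rp(v.mean(),u)[[1,0]])
kl,kr,kb,kd=map(line,(L,Rr,B,D)); print(kl,kr,kb,kd)
for x in(.45,.55,.65): print(x,np.polyval(kl[0],x),np.polyval(kr[0],x))
for y in(.1,.02,-.06): print(y,np.polyval(kb[0],y),np.polyval(kd[0],y))
for b,h in(((.5695,.2221),(.4957,.2269)),((.5553,.3021),(.4821,.2989)),((.4399,.3948),(.5139,.3848)),((.4128,.4635),(.4865,.4614))):
    b,h=map(np.array,(b,h));d=(b-h)/np.linalg.norm(b-h); print("spat",(h*.5+b*.5-.021*d).round(4),np.degrees(np.arctan2(d[1],d[0])).round(1),np.linalg.norm(b-h).round(4))
m=R.from_quat(robot.get_obs()["tool_rot"]).as_matrix();print(m.round(3))
```

```text
plate ((441.4837341308594, 235.7303924560547), (38.74456787109375, 40.16171646118164), 130.96620178222656) [ 0.43140206 -0.38700103  0.012     ]
(array([-0.00034436,  0.13739127]), 66) (array([ 0.00035674, -0.08894668]), 66) (array([-0.0113468 ,  0.47251702]), 56) (array([0.00211515, 0.66486027]), 50)
0.45 0.13723631329960476 -0.08878614340055259
0.55 0.13720187736870218 -0.08875046951249799
0.65 0.1371674414377996 -0.08871479562444338
0.1 0.47138233833074705 0.6650717898518174
0.02 0.47229008219856056 0.6649025775609246
-0.06 0.47319782606637406 0.664733365270032
spat [0.5116 0.2259] -3.7 0.074
spat [0.4977 0.2996] 2.5 0.0733
spat [0.4977 0.387 ] 172.3 0.0747
spat [0.4706 0.4619] 178.4 0.0737
[[ 0.965  0.263 -0.   ]
 [ 0.263 -0.965  0.002]
 [ 0.    -0.002 -1.   ]]
```

```bash
cat > plan.py <<'E'
import sys,numpy as np
from rig import robot
from scipy.spatial.transform import Rotation as R
# args: waypoints "x,y,z,yawdeg" -> normalised shift/turn from the measured pose
o=robot.get_obs();p=o["position"];M=R.from_quat(o["tool_rot"]).as_matrix()
yaw=np.degrees(np.arctan2(M[1,0],M[0,0]));M=np.array([[M[0,0],M[1,0],0],[M[1,0],-M[0,0],0],[0,0,-1]])/np.hypot(M[0,0],M[1,0])*np.array([1,1,1]) 
M[2,2]=-1
print("t%.1f"%o["time"],p.round(4),"yaw %.1f q6 %.2f w %.4f gf %.1f f"%(yaw,o["q"][5],o["grip_width"],o["grip_force"]),o["ft_force"].round(1))
for a in sys.argv[1:]:
    *t,y=map(float,a.split(","));s=M.T@(np.array(t)-p)/.2
    dt=-((y-yaw+180)%360-180)/180
    print(a,"->",*("%.3f"%v for v in s),"%.3f"%dt)
E
python3 plan.py .293,-.41,.15,0 .4212,-.2325,.1,0
```

```text
t0.1 [ 0.1641 -0.6024  0.2297] yaw 15.2 q6 -0.18 w 0.0871 gf 0.0 f [0.1 0.2 0.1]
.293,-.41,.15,0 -> 0.874 -0.759 0.398 0.085
.4212,-.2325,.1,0 -> 1.726 -1.447 0.648 0.085
```

Emit:
move_arm(
  motion="0.5 0.874 -0.759 0.398 0.085; 0.5 0.874 -0.759 0.398 0.085; 0.5 0.874 -0.759 0.398 0.085; 0.5 0.874 -0.759 0.398 0.085; 0.5 0.874 -0.759 0.398 0.085; 0.5 0.874 -0.759 0.398 0.085; 0.5 0.874 -0.759 0.398 0.085; 0.5 0.874 -0.759 0.398 0.085",
  newtons=20,
)

```text
time: 0.77
position: [0.2935, -0.4081, 0.1501]
tool_rot: [1.0, 0.001, -0.001, -0.002]
ft_force: [-0.5, -0.9, 0.4]
grip_width: 0.0657
grip_force: 0.0
```

```bash
python3 plan.py .4212,-.2325,.06,0 .4212,-.2325,.010,0
```

```text
t0.8 [ 0.2935 -0.4081  0.1501] yaw 0.1 q6 0.40 w 0.0657 gf 0.0 f [-0.5 -0.9  0.4]
.4212,-.2325,.06,0 -> 0.641 -0.876 0.450 0.001
.4212,-.2325,.010,0 -> 0.641 -0.876 0.700 0.001
```

Emit:
move_arm(
  motion="0.5 0.641 -0.876 0.3 0; 0.5 0.641 -0.876 0.3 0; 0.5 0.641 -0.876 0.3 0; 0.5 0.641 -0.876 0.3 0; 0.5 0.641 -0.876 0.3 0; 0.5 0.641 -0.876 0.45 0; 0.5 0.641 -0.876 0.45 0; 0.5 0.641 -0.876 0.45 0; 0.5 0.641 -0.876 0.6 0; 0.5 0.641 -0.876 0.7 0; 0.5 0.641 -0.876 0.7 0; 0.5 0.641 -0.876 0.7 0",
)

```text
time: 1.77
position: [0.4214, -0.2379, 0.0119]
tool_rot: [1.0, -0.002, 0.001, 0.001]
ft_force: [0.5, 0.3, -0.5]
grip_width: 0.0652
grip_force: 0.0
```

```bash
python3 plan.py .4212,-.2325,.010,0
python3 - <<'E'
from seg import *
im,d,P=cloud("top"); save("t1.png",im); im,d,P=cloud("scene"); report("scene",im,P)
E
```

```text
t1.8 [ 0.4214 -0.2379  0.0119] yaw -0.2 q6 0.83 w 0.0652 gf 0.0 f [ 0.5  0.3 -0.5]
.4212,-.2325,.010,0 -> -0.001 -0.027 0.010 -0.001
scene red 71 [363.6  94. ] [0.4155 0.4611] [0.4157 0.4617 0.0088]
scene red 80 [361.2 109.8] [0.4438 0.3914] [0.443  0.3934 0.0083]
scene red 103 [379.2 142.2] [0.557  0.2997] [0.5574 0.3006 0.0091]
scene red 123 [371.3 161.6] [0.5712 0.2191] [0.5707 0.2205 0.0085]
scene gold 69 [242.8 256.3] [ 0.4343 -0.2326] [ 0.4335 -0.2325  0.0129]
scene gold 265 [316.5 299.1] [ 0.6526 -0.2249] [ 0.6523 -0.2244  0.0128]
scene gold 295 [272.9 322.9] [ 0.5961 -0.3272] [ 0.5958 -0.3272  0.013 ]
```

View pics/t1.png

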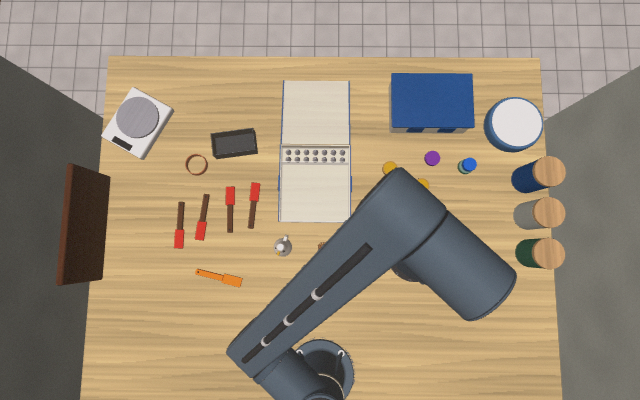

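The arm now covers a different area and nothing gold shows in the part it hid before. So there are three drums: (393,239), now under the gripper, plus (390,168) and (421,185). All four spatulas are where they were.

Emit:
move_arm(
  motion="0.5 0 -0.027 0.01 0; 0.5 0 -0.027 0.01 0; 0.05 0 -0.027 0.01 0; 0.05 0 -0.027 0.01 0; 0.05 0 -0.027 0.01 0; 0.05 0 -0.027 0.01 0; 0.05 0 -0.027 0.01 0; 0.05 0 -0.027 -0.1 0; 0.05 0 -0.027 -0.25 0; 0.05 0 -0.027 -0.3 0; 0.05 0 -0.027 -0.3 0",
)

```text
time: 2.78
position: [0.4226, -0.2311, 0.0729]
tool_rot: [1.0, -0.001, 0.002, 0.002]
ft_force: [0.8, -0.4, -0.3]
grip_width: 0.0496
grip_force: 20.0
```

```bash
python3 plan.py .4315,-.387,.07,0 .4315,-.387,.024,0
```

```text
t2.8 [ 0.4226 -0.2311  0.0729] yaw -0.1 q6 0.84 w 0.0496 gf 20.0 f [ 0.8 -0.4 -0.3]
.4315,-.387,.07,0 -> 0.045 0.779 0.015 -0.000
.4315,-.387,.024,0 -> 0.045 0.779 0.245 -0.000
```

Emit:
move_arm(
  motion="0 0.045 0.779 0.015 0; 0 0.045 0.779 0.015 0; 0 0.045 0.779 0.015 0; 0 0.045 0.779 0.015 0; 0 0.045 0.779 0.015 0; 0 0.045 0.779 0.015 0; 0 0.045 0.779 0.1 0; 0 0.045 0.779 0.18 0; 0 0.045 0.779 0.18 0",
)

```text
time: 3.53
position: [0.428, -0.3818, 0.0315]
tool_rot: [1.0, -0.0, -0.003, -0.004]
ft_force: [-1.0, 0.3, -0.5]
grip_width: 0.0491
grip_force: 20.0
```

```bash
python3 plan.py .4315,-.387,.0225,0
```

```text
t3.5 [ 0.428  -0.3818  0.0315] yaw -0.0 q6 0.65 w 0.0491 gf 20.0 f [-1.   0.3 -0.5]
.4315,-.387,.0225,0 -> 0.018 0.026 0.045 -0.000
```

Emit:
move_arm(
  motion="0 0 0 0 0; 0 0 0 0 0; 0 0 0 0 0",
)

```text
time: 3.78
position: [0.4305, -0.3856, 0.0355]
tool_rot: [1.0, -0.0, 0.0, 0.0]
ft_force: [-0.0, -0.4, -0.9]
grip_width: 0.0493
grip_force: 20.0
```

```bash
python3 plan.py .4315,-.387,.023,0
```

```text
t3.8 [ 0.4305 -0.3856  0.0355] yaw -0.0 q6 0.65 w 0.0493 gf 20.0 f [-0.  -0.4 -0.9]
.4315,-.387,.023,0 -> 0.005 0.007 0.063 -0.000
```

Emit:
move_arm(
  motion="0 0.01 0.007 0.04 0; 0 0.01 0.007 0.06 0; 0 0.01 0.007 0.063 0; 0 0.01 0.007 0.063 0; 0.4 0.01 0.007 0.063 0; 0.4 0.01 0.007 0.063 0; 0.4 0.01 0.007 0.063 0; 0.4 0.01 0.007 -0.1 0; 0.4 0.01 0.007 -0.25 0; 0.4 0.01 0.007 -0.25 0; 0.4 0.01 0.007 -0.25 0",
)

```text
time: 4.7
position: [0.4332, -0.3887, 0.0869]
tool_rot: [1.0, -0.001, 0.001, 0.002]
ft_force: [-0.9, 1.4, -0.3]
grip_width: 0.0607
grip_force: 0.0
```

```bash
python3 - <<'E'
from seg import *
im,d,P=cloud("scene"); report("scene",im,P)
E
python3 plan.py .5958,-.3268,.08,0 .5958,-.3268,.010,0
```

```text
scene red 70 [363.8  94.1] [0.4163 0.4611] [0.4167 0.4626 0.0085]
scene red 79 [361.3 109.8] [0.4441 0.3916] [0.4447 0.3932 0.0087]
scene red 106 [379.1 142.1] [0.5566 0.2999] [0.5561 0.3009 0.0086]
scene red 125 [371.2 161.5] [0.5708 0.2193] [0.5706 0.22   0.009 ]
scene gold 270 [316.4 299.4] [ 0.6528 -0.2256] [ 0.6527 -0.2252  0.013 ]
scene gold 268 [201.2 305.5] [ 0.428  -0.3859] [ 0.4323 -0.3866  0.0248]
scene gold 302 [272.9 323.1] [ 0.5964 -0.3275] [ 0.5965 -0.3276  0.0132]
t4.8 [ 0.4323 -0.3876  0.0856] yaw -0.1 q6 0.65 w 0.0607 gf 0.0 f [-0.5  0.4 -0.6]
.5958,-.3268,.08,0 -> 0.817 -0.305 0.028 -0.000
.5958,-.3268,.010,0 -> 0.817 -0.305 0.378 -0.000
```

Emit:
move_arm(
  motion="0.5 0.817 -0.305 0.03 0; 0.5 0.817 -0.305 0.03 0; 0.5 0.817 -0.305 0.03 0; 0.5 0.817 -0.305 0.03 0; 0.5 0.817 -0.305 0.03 0; 0.5 0.817 -0.305 0.03 0; 0.5 0.817 -0.305 0.15 0; 0.5 0.817 -0.305 0.28 0; 0.5 0.817 -0.305 0.35 0; 0.5 0.817 -0.305 0.35 0; 0.5 0.817 -0.305 0.35 0; 0.5 0.817 -0.305 0.35 0",
)

```text
time: 5.75
position: [0.5955, -0.3275, 0.0156]
tool_rot: [1.0, -0.001, 0.0, 0.0]
ft_force: [0.1, -0.6, 0.1]
grip_width: 0.0652
grip_force: 0.0
```

```bash
python3 plan.py .5958,-.3268,.010,0
```

```text
t5.8 [ 0.5955 -0.3275  0.0156] yaw -0.1 q6 0.91 w 0.0652 gf 0.0 f [ 0.1 -0.6  0.1]
.5958,-.3268,.010,0 -> 0.002 -0.004 0.028 -0.001
```

Emit:
move_arm(
  motion="0.5 0 -0.004 0.028 0; 0.5 0 -0.004 0.028 0; 0 0 -0.004 0.028 0; 0 0 -0.004 0.028 0; 0 0 -0.004 0.028 0; 0 0 -0.004 0.028 0; 0 0 -0.004 0.028 0; 0 0 -0.004 -0.1 0; 0 0 -0.004 -0.28 0; 0 0 -0.004 -0.35 0; 0 0 -0.004 -0.35 0; 0 0 -0.004 -0.35 0",
)

```text
time: 6.75
position: [0.5961, -0.3261, 0.0858]
tool_rot: [1.0, -0.001, 0.001, 0.001]
ft_force: [-0.1, 0.2, -0.6]
grip_width: 0.0495
grip_force: 20.0
```

```bash
python3 plan.py .432,-.387,.06,0
```

```text
t6.8 [ 0.5961 -0.3261  0.0858] yaw -0.1 q6 0.91 w 0.0495 gf 20.0 f [-0.1  0.2 -0.6]
.432,-.387,.06,0 -> -0.820 0.305 0.129 -0.000
```

Emit:
move_arm(
  motion="0 -0.82 0.305 0 0; 0 -0.82 0.305 0 0; 0 -0.82 0.305 0 0; 0 -0.82 0.305 0 0; 0 -0.82 0.305 0 0; 0 -0.82 0.305 0.05 0; 0 -0.82 0.305 0.13 0; 0 -0.82 0.305 0.13 0; 0 -0.82 0.305 0.13 0; 0 -0.82 0.305 0.13 0; 0 -0.82 0.305 0.13 0",
)

```text
time: 7.67
position: [0.4327, -0.3863, 0.059]
tool_rot: [1.0, 0.0, 0.0, 0.0]
ft_force: [0.1, -0.8, -0.2]
grip_width: 0.0493
grip_force: 20.0
```

```bash
python3 plan.py .432,-.387,.0375,0
```

```text
t7.7 [ 0.4327 -0.3863  0.059 ] yaw 0.0 q6 0.65 w 0.0493 gf 20.0 f [ 0.1 -0.8 -0.2]
.432,-.387,.0375,0 -> -0.004 0.003 0.107 0.000
```

Emit:
move_arm(
  motion="0 -0.004 0.003 0.06 0; 0 -0.004 0.003 0.1 0; 0 -0.004 0.003 0.11 0; 0 -0.004 0.003 0.11 0; 0 -0.004 0.003 0.11 0; 0.4 -0.004 0.003 0.11 0; 0.4 -0.004 0.003 0.11 0; 0.4 -0.004 0.003 0.11 0; 0.4 -0.004 0.003 -0.1 0; 0.4 -0.004 0.003 -0.2 0; 0.4 -0.004 0.003 -0.2 0; 0.4 -0.004 0.003 -0.2 0",
)

```text
time: 8.67
position: [0.4314, -0.388, 0.1002]
tool_rot: [1.0, -0.001, 0.001, 0.001]
ft_force: [-0.1, 0.7, 0.0]
grip_width: 0.0608
grip_force: 0.0
```

```bash
python3 - <<'E'
from seg import *
im,d,P=cloud("scene"); report("scene",im,P)
E
python3 plan.py .6525,-.2245,.10,0 .6525,-.2245,.015,0
```

```text
scene red 72 [363.6  94.1] [0.4157 0.4607] [0.4173 0.462  0.0086]
scene red 79 [361.3 109.8] [0.4441 0.3916] [0.4437 0.3925 0.0086]
scene red 105 [379.2 142.2] [0.557  0.2997] [0.5565 0.3017 0.0088]
scene red 125 [371.2 161.4] [0.5706 0.2196] [0.5708 0.219  0.0091]
scene gold 270 [316.4 299.3] [ 0.6527 -0.2254] [ 0.6528 -0.2252  0.0131]
scene gold 276 [199.6 303.6] [ 0.4217 -0.3845] [ 0.4316 -0.3864  0.039 ]
scene dark 71 [566.1  98.8] [1.0067 0.8108] [ 1.2005  1.8347 -0.7209]
t8.7 [ 0.4307 -0.3871  0.0992] yaw -0.1 q6 0.65 w 0.0605 gf 0.0 f [-0.1 -0.7 -0.4]
.6525,-.2245,.10,0 -> 1.108 -0.814 -0.004 -0.000
.6525,-.2245,.015,0 -> 1.108 -0.814 0.421 -0.000
```

Emit:
move_arm(
  motion="0.5 0.98 -0.72 0 0; 0.5 0.98 -0.72 0 0; 0.5 0.98 -0.72 0 0; 0.5 0.98 -0.72 0 0; 0.5 0.98 -0.72 0 0; 0.5 0.98 -0.72 0 0; 0.5 0.98 -0.72 0 0; 0.5 0.98 -0.72 0 0; 0.5 0.98 -0.72 0 0",
)

```text
time: 9.47
position: [0.6256, -0.2428, 0.0974]
tool_rot: [1.0, -0.0, -0.002, -0.001]
ft_force: [-0.7, -0.5, 0.9]
grip_width: 0.0652
grip_force: 0.0
```

```bash
python3 plan.py .6525,-.2245,.012,0
```

```text
t9.5 [ 0.6256 -0.2428  0.0974] yaw -0.0 q6 1.04 w 0.0652 gf 0.0 f [-0.7 -0.5  0.9]
.6525,-.2245,.012,0 -> 0.134 -0.092 0.427 -0.000
```

Emit:
move_arm(
  motion="0.5 0.134 -0.092 0 0; 0.5 0.134 -0.092 0.1 0; 0.5 0.134 -0.092 0.25 0; 0.5 0.134 -0.092 0.35 0; 0.5 0.134 -0.092 0.41 0; 0.5 0.134 -0.092 0.41 0; 0.5 0.134 -0.092 0.41 0; 0.5 0.134 -0.092 0.41 0",
)

```text
time: 10.13
position: [0.6542, -0.2263, 0.0181]
tool_rot: [1.0, -0.001, 0.001, 0.0]
ft_force: [0.6, 0.4, 0.2]
grip_width: 0.0652
grip_force: 0.0
```

```bash
python3 plan.py .6525,-.2245,.010,0
```

```text
t10.1 [ 0.6542 -0.2263  0.0181] yaw -0.1 q6 1.08 w 0.0652 gf 0.0 f [0.6 0.4 0.2]
.6525,-.2245,.010,0 -> -0.009 -0.009 0.041 -0.001
```

Emit:
move_arm(
  motion="0.5 -0.008 -0.009 0.04 0; 0.5 -0.008 -0.009 0.04 0; 0 -0.008 -0.009 0.04 0; 0 -0.008 -0.009 0.04 0; 0 -0.008 -0.009 0.04 0; 0 -0.008 -0.009 0.04 0; 0 -0.008 -0.009 0.04 0; 0 -0.008 -0.009 -0.1 0; 0 -0.008 -0.009 -0.28 0; 0 -0.008 -0.009 -0.4 0; 0 -0.008 -0.009 -0.4 0; 0 -0.008 -0.009 -0.4 0",
)

```text
time: 11.13
position: [0.6534, -0.2238, 0.099]
tool_rot: [1.0, -0.001, 0.002, 0.001]
ft_force: [-0.1, 0.3, -0.4]
grip_width: 0.0491
grip_force: 20.0
```

Emit:
move_arm(
  motion="0 -0.98 0.72 0 0; 0 -0.98 0.72 0 0; 0 -0.98 0.72 0 0; 0 -0.98 0.72 0 0; 0 -0.98 0.72 0 0; 0 -0.98 0.72 0 0; 0 -0.98 0.72 0 0; 0 -0.98 0.72 0 0; 0 -0.98 0.72 0 0; 0 -0.98 0.72 0 0; 0 -0.98 0.72 0 0",
)

```text
time: 12.05
position: [0.4569, -0.3658, 0.0965]
tool_rot: [1.0, 0.0, -0.0, -0.0]
ft_force: [0.5, -0.1, -0.7]
grip_width: 0.0494
grip_force: 20.0
```

```bash
python3 plan.py .4317,-.3868,.07,0
```

```text
t12.1 [ 0.4569 -0.3658  0.0965] yaw 0.0 q6 0.70 w 0.0494 gf 20.0 f [ 0.5 -0.1 -0.7]
.4317,-.3868,.07,0 -> -0.126 0.105 0.132 0.000
```

Emit:
move_arm(
  motion="0 -0.126 0.105 0.05 0; 0 -0.126 0.105 0.13 0; 0 -0.126 0.105 0.13 0; 0 -0.126 0.105 0.13 0; 0 -0.126 0.105 0.13 0; 0 -0.126 0.105 0.13 0",
)

```text
time: 12.55
position: [0.4319, -0.3876, 0.0716]
tool_rot: [1.0, 0.0, 0.0, 0.0]
ft_force: [0.8, 0.4, -0.7]
grip_width: 0.0493
grip_force: 20.0
```

```bash
python3 plan.py .4317,-.3868,.0515,0
```

```text
t12.6 [ 0.4319 -0.3876  0.0716] yaw 0.0 q6 0.65 w 0.0493 gf 20.0 f [ 0.8  0.4 -0.7]
.4317,-.3868,.0515,0 -> -0.001 -0.004 0.101 0.000
```

Emit:
move_arm(
  motion="0 0 -0.004 0.06 0; 0 0 -0.004 0.09 0; 0 0 -0.004 0.1 0; 0 0 -0.004 0.1 0; 0 0 -0.004 0.1 0; 0.4 0 -0.004 0.1 0; 0.4 0 -0.004 0.1 0; 0.4 0 -0.004 0.1 0; 0.4 0 -0.004 -0.1 0; 0.4 0 -0.004 -0.3 0; 0.4 0 -0.004 -0.5 0; 0.4 0 -0.004 -0.5 0",
)

```text
time: 13.55
position: [0.4342, -0.3914, 0.1788]
tool_rot: [1.0, -0.001, 0.005, 0.006]
ft_force: [0.4, -0.5, 0.4]
grip_width: 0.061
grip_force: 0.0
```

```bash
python3 - <<'E'
from seg import *
im,d,P=cloud("scene"); report("scene",im,P)
E
python3 plan.py .45,-.19,.17,0 .48,.01,.17,0 .5116,.2255,.17,-3.7
```

```text
scene red 70 [363.4  94. ] [0.4149 0.4607] [0.4161 0.4622 0.0085]
scene red 79 [361.2 109.8] [0.4438 0.3914] [0.4428 0.3932 0.0084]
scene red 105 [379.2 142.2] [0.557  0.2997] [0.5563 0.3013 0.0087]
scene red 125 [371.1 161.5] [0.5705 0.2191] [0.5713 0.22   0.0087]
scene gold 281 [198.  302.2] [ 0.4162 -0.384 ] [ 0.4321 -0.3871  0.053 ]
t13.6 [ 0.433  -0.39    0.1758] yaw -0.1 q6 0.65 w 0.0607 gf 0.0 f [ 0.3  0.7 -0.9]
.45,-.19,.17,0 -> 0.084 -1.000 0.029 -0.000
.48,.01,.17,0 -> 0.233 -2.000 0.029 -0.000
.5116,.2255,.17,-3.7 -> 0.389 -3.078 0.029 0.020
```

Pile of three is on the plate. Crossing to the spatulas now.

Emit:
move_arm(
  motion="0 0.13 -1 0 0; 0 0.13 -1 0 0; 0 0.13 -1 0 0; 0 0.13 -1 0 0; 0 0.13 -1 0 0; 0 0.13 -1 0 0; 0 0.13 -1 0 0",
)

```text
time: 14.18
position: [0.4563, -0.1848, 0.1702]
tool_rot: [1.0, 0.001, -0.001, -0.001]
ft_force: [0.0, -1.5, 0.3]
grip_width: 0.0438
grip_force: 0.0
```

Emit:
move_arm(
  motion="0 0.13 -1 0 0; 0 0.13 -1 0 0; 0 0.13 -1 0 0; 0 0.13 -1 0 0; 0 0.13 -1 0 0; 0 0.13 -1 0 0; 0 0.13 -1 0 0",
)

```text
time: 14.77
position: [0.4837, 0.0132, 0.1706]
tool_rot: [1.0, 0.001, 0.0, 0.0]
ft_force: [-0.5, 0.1, -0.0]
grip_width: 0.0437
grip_force: 0.0
```

Emit:
move_arm(
  motion="0 0.13 -0.9 0 0; 0 0.13 -0.9 0 0; 0 0.13 -0.9 0 0; 0 0.13 -0.9 0 0; 0 0.13 -0.9 0 0; 0 0.13 -0.9 0 0; 0 0.13 -0.9 0 0; 0 0.13 -0.9 0 0",
)

```text
time: 15.43
position: [0.5099, 0.1904, 0.1705]
tool_rot: [1.0, -0.002, -0.0, 0.0]
ft_force: [0.4, -0.3, 0.0]
grip_width: 0.0437
grip_force: 0.0
```

```bash
python3 plan.py .5116,.225,.015,-3.7
```

```text
t15.4 [0.5099 0.1904 0.1705] yaw -0.2 q6 1.73 w 0.0437 gf 0.0 f [ 0.4 -0.3  0. ]
.5116,.225,.015,-3.7 -> 0.008 -0.173 0.778 0.019
```

Emit:
move_arm(
  motion="0 0.008 -0.173 0.2 0.019; 0 0.008 -0.173 0.4 0.019; 0 0.008 -0.173 0.6 0.019; 0 0.008 -0.173 0.7 0.019; 0 0.008 -0.173 0.77 0.019; 0 0.008 -0.173 0.77 0.019; 0 0.008 -0.173 0.77 0.019; 0 0.008 -0.173 0.77 0.019; 0 0.008 -0.173 0.77 0.019",
)

```text
time: 16.18
position: [0.5127, 0.2267, 0.0186]
tool_rot: [1.0, -0.031, 0.002, -0.0]
ft_force: [-0.5, -0.9, 0.0]
grip_width: 0.0434
grip_force: 0.0
```

```bash
python3 plan.py .5116,.225,.010,-3.7
```

```text
t16.2 [0.5127 0.2267 0.0186] yaw -3.6 q6 1.85 w 0.0434 gf 0.0 f [-0.5 -0.9  0. ]
.5116,.225,.010,-3.7 -> -0.005 0.009 0.043 0.001
```

Emit:
move_arm(
  motion="0 -0.005 0.006 0.043 0; 0 -0.005 0.006 0.043 0; -0.8 -0.005 0.006 0.043 0; -0.8 -0.005 0.006 0.043 0; -0.8 -0.005 0.006 0.043 0; -0.8 -0.005 0.006 0.043 0; -0.8 -0.005 0.006 0.043 0; -0.8 -0.005 0.006 -0.15 0; -0.8 -0.005 0.006 -0.35 0; -0.8 -0.005 0.006 -0.45 0; -0.8 -0.005 0.006 -0.45 0; -0.8 -0.005 0.006 -0.45 0",
  newtons=30,
)

```text
time: 17.18
position: [0.5108, 0.2264, 0.1082]
tool_rot: [1.0, -0.03, 0.001, -0.0]
ft_force: [-0.3, -0.1, -0.8]
grip_width: 0.0178
grip_force: 29.9
```

```bash
python3 plan.py .5546,.0932,.11,0
```

```text
t17.2 [0.5108 0.2264 0.1082] yaw -3.5 q6 1.85 w 0.0178 gf 29.9 f [-0.3 -0.1 -0.8]
.5546,.0932,.11,0 -> 0.259 0.652 -0.009 -0.019
```

Emit:
move_arm(
  motion="-0.8 0.259 0.652 0 -0.019; -0.8 0.259 0.652 0 -0.019; -0.8 0.259 0.652 0 -0.019; -0.8 0.259 0.652 0 -0.019; -0.8 0.259 0.652 0 -0.019; -0.8 0.259 0.652 0 -0.019; -0.8 0.259 0.652 0 -0.019; -0.8 0.259 0.652 0.15 -0.019; -0.8 0.259 0.652 0.25 -0.019; -0.8 0.259 0.652 0.25 -0.019; -0.8 0.259 0.652 0.25 -0.019; -0.8 0.259 0.652 0.25 -0.019",
)

```text
time: 18.18
position: [0.5538, 0.0939, 0.0574]
tool_rot: [1.0, 0.0, 0.0, -0.0]
ft_force: [1.1, 0.6, -1.5]
grip_width: 0.0177
grip_force: 29.9
```

```bash
python3 - <<'E'
from seg import *
im,d,P=cloud("scene"); report("scene",im,P); cv2.imwrite("pics/s3.png",cv2.resize(im[60:310,220:500,::-1],None,fx=2,fy=2))
E
python3 plan.py .5546,.0932,.0145,0
```

```text
scene red 49 [383.8 144. ] [0.5724 0.301 ] [0.5718 0.3025 0.009 ]
scene red 166 [366.8 188.9] [0.6057 0.1249] [0.6149 0.094  0.0577]
scene gold 273 [197.9 302. ] [ 0.4157 -0.3838] [ 0.4318 -0.3871  0.053 ]
t18.2 [0.5544 0.0937 0.0579] yaw 0.0 q6 1.54 w 0.0179 gf 29.9 f [-0.3 -0.1  0.2]
.5546,.0932,.0145,0 -> 0.001 0.002 0.217 0.000
```

View pics/s3.png

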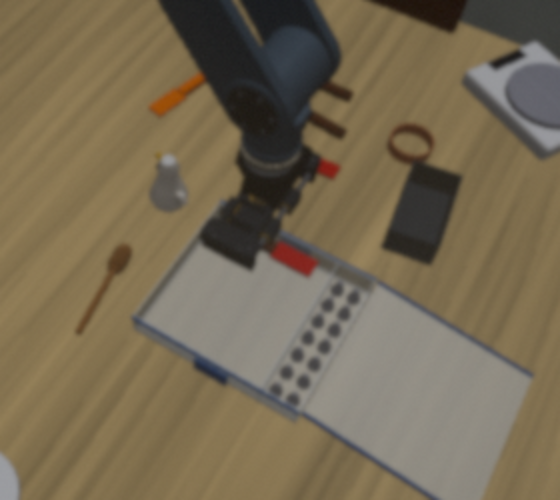

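The held spatula is level over the bay's left side, with its red blade at (295,258) in the crop pointing at the tips. Lowering it.

Emit:
move_arm(
  motion="-0.8 0 0 0.12 0; -0.8 0 0 0.19 0; -0.8 0 0 0.215 0; -0.8 0 0 0.215 0; -0.8 0 0 0.215 0; -0.3 0 0 0.215 0; -0.3 0 0 0.215 0; -0.3 0 0 0.215 0; -0.3 0 0 0 0; -0.3 0 0 -0.25 0; -0.3 0 0 -0.25 0; -0.3 0 0 -0.25 0",
)

```text
time: 19.23
position: [0.5568, 0.0929, 0.1108]
tool_rot: [1.0, -0.001, 0.004, 0.0]
ft_force: [0.0, -1.2, -0.1]
grip_width: 0.0301
grip_force: 0.0
```

```bash
python3 - <<'E'
from seg import *
im,d,P=cloud("scene"); report("scene",im,P)
E
python3 plan.py .5232,.2432,.13,-7.7 .4977,.387,.13,-7.7
```

```text
scene red 67 [382.3 143.4] [0.5674 0.3006] [0.5671 0.3019 0.0092]
scene red 143 [364.5 198.2] [0.615  0.0935] [0.6153 0.0913 0.0127]
scene gold 270 [197.9 301.9] [ 0.4156 -0.3836] [ 0.4311 -0.3866  0.0529]
scene dark 128 [343.6 186.7] [0.5467 0.0929] [0.5487 0.0918 0.0167]
t19.3 [0.5551 0.0928 0.1088] yaw -0.1 q6 1.54 w 0.0302 gf 0.0 f [-0.1  0.  -1.6]
.5232,.2432,.13,-7.7 -> -0.161 -0.752 -0.106 0.042
.4977,.387,.13,-7.7 -> -0.289 -1.471 -0.106 0.042
```

Emit:
move_arm(
  motion="0 -0.16 -0.78 -0.1 0.042; 0 -0.16 -0.78 -0.1 0.042; 0 -0.16 -0.78 -0.1 0.042; 0 -0.16 -0.78 -0.1 0.042; 0 -0.16 -0.78 -0.1 0.042; 0 -0.16 -0.78 -0.1 0.042",
)

```text
time: 19.78
position: [0.5202, 0.2506, 0.1256]
tool_rot: [0.998, -0.064, -0.001, 0.0]
ft_force: [0.3, -0.8, -0.5]
grip_width: 0.0433
grip_force: 0.0
```

Emit:
move_arm(
  motion="0 -0.032 -0.71 0 0; 0 -0.032 -0.71 0 0; 0 -0.032 -0.71 0 0; 0 -0.032 -0.71 0 0; 0 -0.032 -0.71 0 0; 0 -0.032 -0.71 0 0; 0 -0.032 -0.71 0 0; 0 -0.032 -0.71 0 0",
)

```text
time: 20.45
position: [0.5344, 0.388, 0.1261]
tool_rot: [0.998, -0.068, -0.001, 0.001]
ft_force: [0.7, 0.4, -0.5]
grip_width: 0.0434
grip_force: 0.0
```

```bash
python3 - <<'E'
from seg import *
im,d,P=cloud("scene"); report("scene",im,P)
E
python3 plan.py .4977,.387,.015,-7.7
```

```text
scene red 68 [363.4  94. ] [0.4149 0.4607] [0.4148 0.4625 0.0083]
scene red 76 [361.  109.6] [0.4428 0.3918] [0.4439 0.3923 0.0088]
scene red 104 [379.4 142.2] [0.5575 0.3   ] [0.5572 0.3006 0.0088]
scene red 142 [364.6 198.2] [0.6152 0.0937] [0.6159 0.0917 0.013 ]
scene gold 260 [197.7 301.8] [ 0.415  -0.3837] [ 0.4306 -0.3868  0.053 ]
scene dark 113 [344.6 187.3] [0.5501 0.0927] [0.5523 0.0915 0.0165]
t20.5 [0.5346 0.3882 0.1264] yaw -7.8 q6 2.17 w 0.0437 gf 0.0 f [ 0.6  0.8 -0.8]
.4977,.387,.015,-7.7 -> -0.182 0.031 0.557 -0.000
```

Emit:
move_arm(
  motion="0 -0.182 0.031 0.1 0; 0 -0.182 0.031 0.25 0; 0 -0.182 0.031 0.4 0; 0 -0.182 0.031 0.5 0; 0 -0.182 0.031 0.54 0; 0 -0.182 0.031 0.54 0; 0 -0.182 0.031 0.54 0; 0 -0.182 0.031 0.54 0; 0 -0.182 0.031 0.54 0",
)

```text
time: 21.25
position: [0.4991, 0.3896, 0.0207]
tool_rot: [0.998, -0.067, 0.001, -0.001]
ft_force: [0.2, 0.6, -0.1]
grip_width: 0.0435
grip_force: 0.0
```

```bash
python3 plan.py .4977,.387,.010,-7.7
```

```text
t21.2 [0.4991 0.3896 0.0207] yaw -7.7 q6 2.19 w 0.0435 gf 0.0 f [ 0.2  0.6 -0.1]
.4977,.387,.010,-7.7 -> -0.005 0.014 0.054 0.000
```

Emit:
move_arm(
  motion="0 -0.005 0.01 0.052 0; 0 -0.005 0.01 0.052 0; -0.8 -0.005 0.01 0.052 0; -0.8 -0.005 0.01 0.052 0; -0.8 -0.005 0.01 0.052 0; -0.8 -0.005 0.01 0.052 0; -0.8 -0.005 0.01 0.052 0; -0.8 -0.005 0.01 -0.15 0; -0.8 -0.005 0.01 -0.35 0; -0.8 -0.005 0.01 -0.5 0; -0.8 -0.005 0.01 -0.5 0; -0.8 -0.005 0.01 -0.5 0",
)

```text
time: 22.25
position: [0.4976, 0.388, 0.1211]
tool_rot: [0.998, -0.066, 0.002, -0.001]
ft_force: [-0.4, 0.2, -1.3]
grip_width: 0.018
grip_force: 29.9
```

```bash
python3 plan.py .53,.25,.12,80 .5546,.0472,.12,180
```

```text
t22.2 [0.4976 0.388  0.1211] yaw -7.6 q6 2.19 w 0.0180 gf 29.9 f [-0.4  0.2 -1.3]
.53,.25,.12,80 -> 0.252 0.662 0.006 -0.487
.5546,.0472,.12,180 -> 0.509 1.651 0.006 0.958
```

Emit:
move_arm(
  motion="-0.8 0.25 0.66 -0.1 -0.47; -0.8 0.25 0.66 -0.1 -0.47; -0.8 0.25 0.66 -0.1 -0.47; -0.8 0.25 0.66 -0.1 -0.47; -0.8 0.25 0.66 -0.1 -0.47; -0.8 0.25 0.66 -0.1 -0.47; -0.8 0.25 0.66 -0.1 -0.47; -0.8 0.25 0.66 -0.1 -0.47; -0.8 0.25 0.66 -0.1 -0.47; -0.8 0.25 0.66 -0.1 -0.47; -0.8 0.25 0.66 -0.1 -0.47; -0.8 0.25 0.66 -0.1 -0.47",
)

```text
time: 23.25
position: [0.5267, 0.2494, 0.1368]
tool_rot: [0.781, 0.625, -0.002, -0.001]
ft_force: [-0.0, 0.5, -0.3]
grip_width: 0.0178
grip_force: 29.9
```

```bash
python3 plan.py .5546,.0472,.14,180
```

```text
t23.2 [0.5267 0.2494 0.1368] yaw 77.3 q6 0.47 w 0.0178 gf 29.9 f [-0.   0.5 -0.3]
.5546,.0472,.14,180 -> -0.956 0.358 -0.016 -0.570
```

Emit:
move_arm(
  motion="-0.8 -0.956 0.358 0 -0.57; -0.8 -0.956 0.358 0 -0.57; -0.8 -0.956 0.358 0 -0.57; -0.8 -0.956 0.358 0 -0.57; -0.8 -0.956 0.358 0 -0.57; -0.8 -0.956 0.358 0 -0.57; -0.8 -0.956 0.358 0 -0.57; -0.8 -0.956 0.358 0 -0.57; -0.8 -0.956 0.358 0 -0.57; -0.8 -0.956 0.358 0 -0.57; -0.8 -0.956 0.358 0 -0.57; -0.8 -0.956 0.358 0 -0.57",
)

```text
time: 24.25
position: [0.5533, 0.0475, 0.1369]
tool_rot: [0.171, 0.985, -0.0, -0.002]
ft_force: [0.1, 0.3, -0.7]
grip_width: 0.0176
grip_force: 29.9
```

```bash
python3 plan.py .5546,.0472,.06,180
```

```text
t24.2 [0.5533 0.0475 0.1369] yaw 160.3 q6 -1.34 w 0.0176 gf 29.9 f [ 0.1  0.3 -0.7]
.5546,.0472,.06,180 -> -0.006 0.001 0.384 -0.109
```

Emit:
move_arm(
  motion="-0.8 -0.006 0 0 -0.094; -0.8 -0.006 0 0 -0.094; -0.8 -0.006 0 0.15 -0.094; -0.8 -0.006 0 0.3 -0.094; -0.8 -0.006 0 0.38 -0.094; -0.8 -0.006 0 0.38 -0.094; -0.8 -0.006 0 0.38 -0.094; -0.8 -0.006 0 0.38 -0.094; -0.8 -0.006 0 0.38 -0.094",
)

```text
time: 25.0
position: [0.5569, 0.047, 0.0638]
tool_rot: [0.027, 1.0, -0.0, 0.001]
ft_force: [-0.2, 0.2, -0.6]
grip_width: 0.0179
grip_force: 29.9
```

```bash
python3 plan.py .5546,.0472,.0145,180
python3 - <<'E'
from seg import *
im,d,P=cloud("scene"); report("scene",im,P)
E
```

```text
t25.0 [0.5569 0.047  0.0638] yaw 176.9 q6 -1.63 w 0.0179 gf 29.9 f [-0.2  0.2 -0.6]
.5546,.0472,.0145,180 -> 0.012 0.001 0.246 -0.017
scene red 107 [379.3 142.2] [0.5573 0.2998] [0.5567 0.3012 0.0089]
scene red 281 [360.5 199.3] [0.6071 0.0842] [0.6141 0.0523 0.063 ]
scene gold 274 [197.8 302. ] [ 0.4155 -0.3839] [ 0.4314 -0.3869  0.0532]
```

Emit:
move_arm(
  motion="-0.8 0.012 0 0.05 -0.017; -0.8 0.012 0 0.15 -0.017; -0.8 0.012 0 0.22 -0.017; -0.8 0.012 0 0.245 -0.017; -0.8 0.012 0 0.245 -0.017; -0.8 0.012 0 0.245 -0.017; -0.3 0.012 0 0.245 -0.017; -0.3 0.012 0 0.245 -0.017; -0.3 0.012 0 0.245 -0.017; -0.3 0.012 0 0 -0.017; -0.3 0.012 0 -0.3 -0.017; -0.3 0.012 0 -0.3 -0.017",
)

```text
time: 26.05
position: [0.555, 0.0471, 0.1256]
tool_rot: [0.0, 1.0, -0.0, 0.001]
ft_force: [0.6, -0.1, 0.7]
grip_width: 0.0303
grip_force: 0.0
```

```bash
python3 - <<'E'
from seg import *
im,d,P=cloud("scene"); report("scene",im,P)
E
python3 plan.py .53,.24,.12,182.5 .4977,.2996,.015,182.5
```

```text
scene red 80 [381.3 143.1] [0.5642 0.3   ] [0.5639 0.3015 0.0086]
scene red 142 [364.4 198.2] [0.6147 0.0934] [0.6158 0.0918 0.0126]
scene red 152 [355.  208.5] [0.6085 0.0495] [0.6088 0.048  0.0126]
scene gold 272 [197.9 302. ] [ 0.4157 -0.3838] [ 0.4314 -0.3869  0.053 ]
scene dark 82 [348.6 189.5] [0.5635 0.0923] [0.5674 0.0905 0.0166]
scene dark 141 [333.4 197.1] [0.5398 0.0469] [0.5424 0.0454 0.0168]
t26.1 [0.5579 0.0469 0.1301] yaw 180.0 q6 -1.69 w 0.0304 gf 0.0 f [0.4 0.1 2. ]
.53,.24,.12,182.5 -> 0.140 0.966 0.050 -0.014
.4977,.2996,.015,182.5 -> 0.302 1.263 0.575 -0.014
```

Emit:
move_arm(
  motion="0 0.14 0.966 0 -0.014; 0 0.14 0.966 0 -0.014; 0 0.14 0.966 0 -0.014; 0 0.14 0.966 0 -0.014; 0 0.14 0.966 0 -0.014; 0 0.14 0.966 0 -0.014; 0 0.14 0.966 0 -0.014; 0 0.14 0.966 0 -0.014",
)

```text
time: 26.77
position: [0.5259, 0.2401, 0.123]
tool_rot: [-0.022, 1.0, -0.0, 0.0]
ft_force: [-0.2, -0.3, -0.7]
grip_width: 0.0437
grip_force: 0.0
```

```bash
python3 plan.py .4977,.2996,.017,182.5;  python3 - <<'E'
from seg import *
im,d,P=cloud("scene"); report("scene",im,P)
E
```

```text
t26.8 [0.5259 0.2401 0.123 ] yaw -177.5 q6 -1.38 w 0.0437 gf 0.0 f [-0.2 -0.3 -0.7]
.4977,.2996,.017,182.5 -> 0.128 0.303 0.530 -0.000
scene red 105 [379.3 142.2] [0.5573 0.2998] [0.5571 0.3007 0.0087]
scene red 143 [364.5 198.2] [0.615  0.0935] [0.6156 0.0917 0.0125]
scene red 151 [355.1 208.5] [0.6087 0.0496] [0.6091 0.0478 0.0125]
scene gold 266 [197.8 301.8] [ 0.4152 -0.3835] [ 0.4308 -0.3869  0.0532]
scene dark 117 [344.3 187.1] [0.5491 0.0928] [0.5519 0.0911 0.0164]
scene dark 127 [334.4 197.8] [0.5434 0.0464] [0.5446 0.0457 0.0163]
```

Emit:
move_arm(
  motion="0 0.128 0.303 0.1 0; 0 0.128 0.303 0.15 0; 0 0.128 0.303 0.3 0; 0 0.128 0.303 0.42 0; 0 0.128 0.303 0.5 0; 0 0.128 0.303 0.52 0; 0 0.128 0.303 0.52 0; 0 0.128 0.303 0.52 0; 0 0.128 0.303 0.52 0",
)

```text
time: 27.57
position: [0.4992, 0.2995, 0.0202]
tool_rot: [-0.021, 1.0, 0.0, 0.001]
ft_force: [0.7, -0.5, 0.7]
grip_width: 0.0432
grip_force: 0.0
```

```bash
python3 plan.py .4977,.2996,.010,182.5
```

```text
t27.6 [0.4992 0.2995 0.0202] yaw -177.6 q6 -1.26 w 0.0432 gf 0.0 f [ 0.7 -0.5  0.7]
.4977,.2996,.010,182.5 -> 0.007 0.001 0.051 -0.001
```

Emit:
move_arm(
  motion="0 0.007 0 0.05 0; 0 0.007 0 0.05 0; -0.8 0.007 0 0.05 0; -0.8 0.007 0 0.05 0; -0.8 0.007 0 0.05 0; -0.8 0.007 0 0.05 0; -0.8 0.007 0 0.05 0; -0.8 0.007 0 -0.15 0; -0.8 0.007 0 -0.35 0; -0.8 0.007 0 -0.5 0; -0.8 0.007 0 -0.5 0; -0.8 0.007 0 -0.5 0",
)

```text
time: 28.57
position: [0.4977, 0.3003, 0.121]
tool_rot: [-0.022, 1.0, 0.001, 0.002]
ft_force: [0.2, 0.6, -0.9]
grip_width: 0.018
grip_force: 30.0
```

```bash
python3 plan.py .54,.11,.12,180 .5546,.0012,.12,180
```

```text
t28.6 [0.4977 0.3003 0.121 ] yaw -177.5 q6 -1.26 w 0.0180 gf 30.0 f [ 0.2  0.6 -0.9]
.54,.11,.12,180 -> -0.170 -0.960 0.005 0.014
.5546,.0012,.12,180 -> -0.220 -1.506 0.005 0.014
```

Emit:
move_arm(
  motion="-0.8 -0.17 -0.96 0 0.014; -0.8 -0.17 -0.96 0 0.014; -0.8 -0.17 -0.96 0 0.014; -0.8 -0.17 -0.96 0 0.014; -0.8 -0.17 -0.96 0 0.014; -0.8 -0.17 -0.96 0 0.014; -0.8 -0.17 -0.96 0 0.014",
)

```text
time: 29.15
position: [0.5378, 0.1078, 0.1174]
tool_rot: [0.002, 1.0, 0.0, -0.002]
ft_force: [-0.5, 0.9, -1.2]
grip_width: 0.0176
grip_force: 30.0
```

Emit:
move_arm(
  motion="-0.8 -0.075 -0.54 0 0; -0.8 -0.075 -0.54 0 0; -0.8 -0.075 -0.54 0 0; -0.8 -0.075 -0.54 0 0; -0.8 -0.075 -0.54 0.15 0; -0.8 -0.075 -0.54 0.28 0; -0.8 -0.075 -0.54 0.28 0; -0.8 -0.075 -0.54 0.28 0; -0.8 -0.075 -0.54 0.28 0",
)

```text
time: 29.9
position: [0.5535, 0.0027, 0.0632]
tool_rot: [-0.0, 1.0, 0.0, -0.0]
ft_force: [0.5, 0.7, -1.2]
grip_width: 0.0175
grip_force: 30.0
```

```bash
python3 plan.py .5546,.0012,.0145,180;  python3 - <<'E'
from seg import *
im,d,P=cloud("scene"); report("scene",im,P)
E
```

```text
t29.9 [0.5535 0.0027 0.0632] yaw -180.0 q6 -1.77 w 0.0175 gf 30.0 f [ 0.5  0.7 -1.2]
.5546,.0012,.0145,180 -> -0.006 -0.008 0.244 0.000
scene red 33 [367.4  95.3] [0.4294 0.4626] [0.4297 0.4646 0.0084]
scene red 145 [364.4 198.2] [0.6147 0.0934] [0.6156 0.0921 0.0126]
scene red 296 [352.3 210.6] [0.6054 0.0395] [0.6123 0.0104 0.0619]
scene gold 276 [197.9 302. ] [ 0.4157 -0.3838] [ 0.4314 -0.3869  0.0532]
```

Emit:
move_arm(
  motion="-0.8 -0.006 -0.008 0.08 0; -0.8 -0.006 -0.008 0.16 0; -0.8 -0.006 -0.008 0.22 0; -0.8 -0.006 -0.008 0.243 0; -0.8 -0.006 -0.008 0.243 0; -0.8 -0.006 -0.008 0.243 0; -0.3 -0.006 -0.008 0.243 0; -0.3 -0.006 -0.008 0.243 0; -0.3 -0.006 -0.008 0.243 0; -0.3 -0.006 -0.008 0 0; -0.3 -0.006 -0.008 -0.3 0; -0.3 -0.006 -0.008 -0.3 0",
)

```text
time: 30.95
position: [0.5558, -0.0005, 0.1255]
tool_rot: [0.001, 1.0, -0.0, 0.001]
ft_force: [0.8, -0.5, 0.7]
grip_width: 0.0302
grip_force: 0.0
```

```bash
python3 - <<'E'
from seg import *
im,d,P=cloud("scene"); report("scene",im,P); im,d,P=cloud("top"); report("top",im,P)
E
python3 plan.py .525,.175,.13,178.4 .4706,.4619,.13,178.4
```

```text
scene red 147 [364.3 198.1] [0.6143 0.0935] [0.6148 0.0923 0.0127]
scene red 153 [354.9 208.5] [0.6082 0.0493] [0.6088 0.048  0.0126]
scene red 162 [348.3 222.7] [6.146e-01 5.000e-04] [ 6.152e-01 -6.000e-04  1.270e-02]
scene gold 275 [197.9 302.1] [ 0.4159 -0.3839] [ 0.432  -0.3872  0.0528]
scene dark 72 [349.8 190.1] [0.5674 0.0924] [0.5703 0.0904 0.017 ]
scene dark 75 [339.8 200.7] [0.561  0.0463] [0.5647 0.0444 0.0167]
scene dark 133 [327.2 210.9] [ 0.5481 -0.0009] [ 0.5616 -0.0045  0.0168]
top gold 152 [445.3 235.3] [ 0.4329 -0.3987] [ 0.4319 -0.3852  0.0539]
top dark 91 [180.2 214.1] [0.4917 0.4617] [0.4917 0.4618 0.0138]
t31.1 [ 0.5583 -0.0008  0.1278] yaw 180.0 q6 -1.77 w 0.0305 gf 0.0 f [-0.6  0.1 -0.8]
.525,.175,.13,178.4 -> 0.167 0.879 -0.011 0.009
.4706,.4619,.13,178.4 -> 0.440 2.313 -0.011 0.009
```

Emit:
move_arm(
  motion="0 0.15 0.95 0 0.009; 0 0.15 0.95 0 0.009; 0 0.15 0.95 0 0.009; 0 0.15 0.95 0 0.009; 0 0.15 0.95 0 0.009; 0 0.15 0.95 0 0.009; 0 0.15 0.95 0 0.009",
)

```text
time: 31.63
position: [0.5238, 0.1911, 0.1223]
tool_rot: [0.013, 1.0, -0.0, -0.001]
ft_force: [-0.2, -0.3, 0.8]
grip_width: 0.0434
grip_force: 0.0
```

Emit:
move_arm(
  motion="0 0.15 0.95 0 0; 0 0.15 0.95 0 0; 0 0.15 0.95 0 0; 0 0.15 0.95 0 0; 0 0.15 0.95 0 0; 0 0.15 0.95 0 0; 0 0.15 0.95 0 0; 0 0.15 0.95 0 0",
)

```text
time: 32.3
position: [0.5008, 0.3787, 0.1223]
tool_rot: [0.015, 1.0, -0.001, -0.001]
ft_force: [-0.1, 0.3, 0.9]
grip_width: 0.0437
grip_force: 0.0
```

```bash
python3 plan.py .4706,.4619,.017,178.4;  python3 - <<'E'
from seg import *
im,d,P=cloud("scene"); report("scene",im,P); im,d,P=cloud("top"); report("top",im,P)
E
```

```text
t32.3 [0.5008 0.3787 0.1223] yaw 178.3 q6 -1.07 w 0.0437 gf 0.0 f [-0.1  0.3  0.9]
.4706,.4619,.017,178.4 -> 0.163 0.411 0.527 -0.001
scene red 56 [363.2  94.2] [0.4148 0.4595] [0.4147 0.4605 0.0086]
scene red 143 [364.5 198.2] [0.615  0.0935] [0.6155 0.0917 0.0128]
scene red 151 [355.1 208.5] [0.6087 0.0496] [0.61   0.0478 0.013 ]
scene red 160 [348.4 222.8] [6.15e-01 4.00e-04] [ 0.616  -0.001   0.0126]
scene gold 261 [197.7 301.8] [ 0.415  -0.3837] [ 0.4309 -0.3869  0.053 ]
scene dark 272 [373.9  23.5] [0.2653 0.8271] [0.3156 0.7045 0.104 ]
scene dark 75 [365.5  93.8] [0.4221 0.4614] [0.448  0.4472 0.0133]
scene dark 120 [344.3 187.3] [0.5494 0.0922] [0.5499 0.0906 0.0165]
scene dark 129 [334.2 197.7] [0.5427 0.0464] [0.5446 0.0451 0.0162]
scene dark 142 [326.9 210.6] [ 0.5469 -0.0006] [ 0.5493 -0.0021  0.0166]
top red 141 [293.5 178.2] [0.6152 0.0942] [0.6145 0.0929 0.0143]
top red 147 [321.6 178.3] [0.6158 0.0013] [6.156e-01 3.000e-04 1.400e-02]
top red 158 [307.  180.3] [0.6087 0.0494] [0.6086 0.0493 0.0138]
top gold 153 [445.3 235.3] [ 0.4329 -0.3987] [ 0.432 -0.386  0.054]
top dark 119 [293.1 200.9] [0.5391 0.0937] [0.5382 0.0935 0.018 ]
top dark 111 [321.4 201.2] [0.5391 0.0012] [0.5393 0.0021 0.0181]
top dark 121 [307.2 202.5] [0.5344 0.0475] [0.5352 0.0478 0.0183]
```

Emit:
move_arm(
  motion="0 0.163 0.411 0.1 0; 0 0.163 0.411 0.15 0; 0 0.163 0.411 0.3 0; 0 0.163 0.411 0.42 0; 0 0.163 0.411 0.5 0; 0 0.163 0.411 0.52 0; 0 0.163 0.411 0.52 0; 0 0.163 0.411 0.52 0; 0 0.163 0.411 0.52 0",
)

```text
time: 33.15
position: [0.4719, 0.4637, 0.0206]
tool_rot: [0.015, 1.0, 0.001, 0.001]
ft_force: [-0.5, 0.3, 0.4]
grip_width: 0.0435
grip_force: 0.0
```

```bash
python3 plan.py .4706,.4619,.010,178.4
```

```text
t33.1 [0.4719 0.4637 0.0206] yaw 178.2 q6 -0.93 w 0.0435 gf 0.0 f [-0.5  0.3  0.4]
.4706,.4619,.010,178.4 -> 0.006 -0.009 0.053 -0.001
```

Emit:
move_arm(
  motion="0 0.006 -0.008 0.05 0; 0 0.006 -0.008 0.05 0; -0.8 0.006 -0.008 0.05 0; -0.8 0.006 -0.008 0.05 0; -0.8 0.006 -0.008 0.05 0; -0.8 0.006 -0.008 0.05 0; -0.8 0.006 -0.008 0.05 0; -0.8 0.006 -0.008 -0.15 0; -0.8 0.006 -0.008 -0.35 0; -0.8 0.006 -0.008 -0.55 0; -0.8 0.006 -0.008 -0.55 0; -0.8 0.006 -0.008 -0.55 0",
)

```text
time: 34.15
position: [0.4709, 0.4636, 0.1324]
tool_rot: [0.015, 1.0, 0.002, 0.003]
ft_force: [-0.2, -0.1, -0.3]
grip_width: 0.0175
grip_force: 29.9
```

```bash
python3 plan.py .50,.28,.135,90
```

```text
t34.1 [0.4709 0.4636 0.1324] yaw 178.3 q6 -0.93 w 0.0175 gf 29.9 f [-0.2 -0.1 -0.3]
.50,.28,.135,90 -> -0.172 -0.913 -0.013 0.491
```

Emit:
move_arm(
  motion="-0.8 -0.17 -0.91 0 0.46; -0.8 -0.17 -0.91 0 0.46; -0.8 -0.17 -0.91 0 0.46; -0.8 -0.17 -0.91 0 0.46; -0.8 -0.17 -0.91 0 0.46; -0.8 -0.17 -0.91 0 0.46; -0.8 -0.17 -0.91 0 0.46; -0.8 -0.17 -0.91 0 0.46; -0.8 -0.17 -0.91 0 0.46; -0.8 -0.17 -0.91 0 0.46; -0.8 -0.17 -0.91 0 0.46; -0.8 -0.17 -0.91 0 0.46",
)

```text
time: 35.15
position: [0.4963, 0.2787, 0.1271]
tool_rot: [0.674, 0.739, -0.002, -0.001]
ft_force: [-0.4, -0.0, -0.6]
grip_width: 0.0177
grip_force: 29.9
```

```bash
python3 plan.py .545,.09,.135,5
```

```text
t35.1 [0.4963 0.2787 0.1271] yaw 95.2 q6 0.22 w 0.0177 gf 29.9 f [-0.4 -0.  -0.6]
.545,.09,.135,5 -> -0.962 0.157 -0.039 0.501
```

Emit:
move_arm(
  motion="-0.8 -0.96 0.157 -0.04 0.47; -0.8 -0.96 0.157 -0.04 0.47; -0.8 -0.96 0.157 -0.04 0.47; -0.8 -0.96 0.157 -0.04 0.47; -0.8 -0.96 0.157 -0.04 0.47; -0.8 -0.96 0.157 -0.04 0.47; -0.8 -0.96 0.157 -0.04 0.47; -0.8 -0.96 0.157 -0.04 0.47; -0.8 -0.96 0.157 -0.04 0.47; -0.8 -0.96 0.157 -0.04 0.47; -0.8 -0.96 0.157 -0.04 0.47; -0.8 -0.96 0.157 -0.04 0.47",
)

```text
time: 36.15
position: [0.546, 0.0911, 0.1352]
tool_rot: [0.996, 0.092, -0.002, -0.0]
ft_force: [0.1, -0.2, -0.6]
grip_width: 0.0175
grip_force: 29.9
```

```bash
python3 plan.py .5546,-.0448,.135,0
```

```text
t36.1 [0.546  0.0911 0.1352] yaw 10.6 q6 1.35 w 0.0175 gf 29.9 f [ 0.1 -0.2 -0.6]
.5546,-.0448,.135,0 -> -0.082 0.676 0.001 0.059
```

Emit:
move_arm(
  motion="-0.8 -0.082 0.676 0 0.059; -0.8 -0.082 0.676 0 0.059; -0.8 -0.082 0.676 0 0.059; -0.8 -0.082 0.676 0 0.059; -0.8 -0.082 0.676 0 0.059; -0.8 -0.082 0.676 0.1 0.059; -0.8 -0.082 0.676 0.25 0.059; -0.8 -0.082 0.676 0.36 0.059; -0.8 -0.082 0.676 0.36 0.059; -0.8 -0.082 0.676 0.36 0.059; -0.8 -0.082 0.676 0.36 0.059; -0.8 -0.082 0.676 0.36 0.059",
)

```text
time: 37.15
position: [0.5579, -0.0443, 0.0662]
tool_rot: [1.0, 0.003, 0.001, 0.0]
ft_force: [-0.1, 0.8, -0.4]
grip_width: 0.0178
grip_force: 29.9
```

```bash
python3 plan.py .5546,-.0448,.0145,0;  python3 - <<'E'
from seg import *
im,d,P=cloud("scene"); report("scene",im,P)
E
```

```text
t37.1 [ 0.5579 -0.0443  0.0662] yaw 0.3 q6 1.29 w 0.0178 gf 29.9 f [-0.1  0.8 -0.4]
.5546,-.0448,.0145,0 -> -0.016 0.002 0.258 0.002
scene red 147 [364.3 198.1] [0.6143 0.0935] [0.6158 0.0918 0.0127]
scene red 153 [354.9 208.5] [0.6082 0.0493] [0.6086 0.0475 0.0129]
scene red 319 [344.3 223.9] [ 0.6072 -0.0086] [ 0.6147 -0.036   0.0647]
scene gold 276 [197.9 302.1] [ 0.4159 -0.3839] [ 0.4312 -0.3869  0.053 ]
```

Emit:
move_arm(
  motion="-0.8 -0.015 0 0.08 0; -0.8 -0.015 0 0.16 0; -0.8 -0.015 0 0.23 0; -0.8 -0.015 0 0.257 0; -0.8 -0.015 0 0.257 0; -0.8 -0.015 0 0.257 0; -0.3 -0.015 0 0.257 0; -0.3 -0.015 0 0.257 0; -0.3 -0.015 0 0.257 0; -0.3 -0.015 0 0 0; -0.3 -0.015 0 -0.3 0; -0.3 -0.015 0 -0.5 0",
)

```text
time: 38.2
position: [0.5531, -0.0445, 0.1388]
tool_rot: [1.0, 0.003, -0.002, -0.001]
ft_force: [1.2, 0.1, -0.1]
grip_width: 0.0301
grip_force: 0.0
```

Emit:
move_arm(
  motion="-0.3 -0.5 0.8 0 0; -0.3 -0.5 0.8 -0.3 0; -0.3 -0.5 0.8 -0.3 0; -0.3 -0.5 0.8 -0.3 0; -0.3 -0.5 0.8 -0.3 0; -0.3 -0.5 0.8 -0.3 0; -0.3 -0.5 0.8 -0.3 0; -0.3 -0.5 0.8 -0.3 0; -0.3 -0.5 0.8 -0.3 0",
)

```text
time: 38.95
position: [0.4548, -0.204, 0.1981]
tool_rot: [1.0, 0.003, -0.0, -0.001]
ft_force: [0.2, 0.7, 0.1]
grip_width: 0.0302
grip_force: 0.0
```

Run:
```python
from seg import *
im,d,P=cloud("scene"); report("scene",im,P);save("s9.png",im); im,d,P=cloud("top"); report("top",im,P)
```

```text
scene red 145 [364.4 198.1] [0.6146 0.0937] [0.6152 0.0916 0.0128]
scene red 153 [354.9 208.5] [0.6082 0.0493] [0.6094 0.048  0.0127]
scene red 165 [348.5 222.8] [6.152e-01 5.000e-04] [ 0.6158 -0.0011  0.0125]
scene red 175 [338.4 233.6] [ 0.6084 -0.0425] [ 0.6093 -0.0437  0.0129]
scene gold 274 [197.9 302.1] [ 0.4159 -0.3839] [ 0.4315 -0.3869  0.0528]
scene dark 125 [343.7 186.7] [0.5469 0.0931] [0.5501 0.0915 0.0169]
scene dark 135 [333.4 197.2] [0.54   0.0466] [0.5421 0.0446 0.0163]
scene dark 147 [326.4 210.2] [ 5.451e-01 -2.000e-04] [ 0.5458 -0.0013  0.0165]
scene dark 154 [315.7 221.2] [ 0.5383 -0.0453] [ 0.5412 -0.0466  0.0166]
top red 141 [293.5 178.2] [0.6152 0.0942] [0.6149 0.0932 0.014 ]
top red 147 [321.6 178.3] [0.6158 0.0013] [6.156e-01 3.000e-04 1.360e-02]
top red 159 [307.  180.3] [0.6087 0.0494] [0.6085 0.0493 0.0144]
top red 148 [334.6 180.7] [ 0.6082 -0.0416] [ 0.6063 -0.0412  0.0138]
top dark 112 [293.  200.8] [0.5395 0.094 ] [0.5384 0.0938 0.018 ]
top dark 106 [321.5 200.9] [0.5401 0.0009] [0.539  0.0009 0.0176]
top dark 107 [307.5 202.8] [0.5334 0.0465] [0.5323 0.0454 0.0178]
top dark 120 [335.2 202.5] [ 0.5354 -0.0439] [ 0.5333 -0.0432  0.0181]
```

View pics/s9.png

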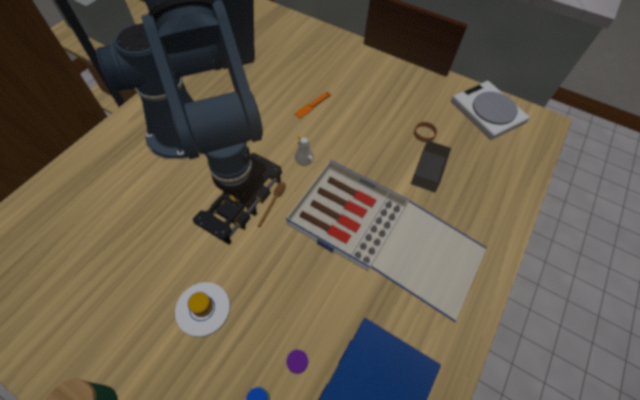

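All four spatulas lie parallel in the bay, blades towards the tips at around (350,210). The gold pile stands centred on the plate at (200,303), and the bystanders have not moved.

```bash
python3 -c "
from rig import robot
print(robot.hand_in())"
```

```text
the job is handed in; nothing more can be done
None
```

I handed in the job at about 39 s: all four spatulas lie flat and parallel in the bay with their red blades towards the tips, and the three gold drums I found are in one pile on the plate centre; the hand-in returned no verdict.

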